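Walk the mounting block round to the fence

TASK

Push the heavy aluminium mounting block round on the bench with the fingers only (a nudge at one corner, then at the other, walks it along) until its front (the long face opposite the dark clamp bar) lies flush along the working face of the fence, the whole front within the fence's length; then leave it there. Turn it square before it meets the fence: no part of it may touch the fence while it is still clearly skewed (more than about ten degrees). Slide it only: never lift or tip it, do not touch the little post on its top, and leave the screwdriver, the objective and the jar where they are.

Things in the scene. Friction and masses are not known exactly. Their poses are not given: they have to be found in the camera images.
- block: Bare aluminium block, 95 mm deep (x) by 130 wide (y), 3 to 40 mm above the bench on four small feet; 1.1 to 1.5 kg, too wide to grip. Origin: centre of its underside, at bench level; x points out of its front, y left, z up. Slides with friction (6 to 20 N), stops with the push, turns if pushed off-centre. Starts clear of the fence, turned 35 to 65 deg anticlockwise (from above) from square.
- front_left (a point): Front left vertical edge of the block (block x = +47.5, y = +65 mm), 20 mm above the bench.
- front_right (a point): Front right vertical edge of the block (block x = +47.5, y = -65 mm), 20 mm above the bench.
- post: Short steel post with a black collar on the block's top, 28 mm across, 40 to 66 mm above the bench, at block x = +8, y = 0. Not to be touched. Origin: centre of its foot. (Behind it a dark steel clamp bar lies along the block's rear top edge: 110 by 14 mm, top at 55 mm, 4.5 mm in from the rear face.)
- fence: Fixed aluminium angle: upright leaf 300 mm long, 10 thick, 32 high, with a 6 mm foot plate behind. Stands to the robot's left of the block and runs roughly away from the robot. Origin: foot of the middle of its working face, at bench level; x points into it (the way the block must face), y along it, z up. The block is home when its x lies along the fence's x and its centre is at fence x = -47.5 mm.
- screwdriver: Loose screwdriver, 170 mm long, lying on the bench on the robot's right of the block. Bystander. Origin: about its middle, on the bench.
- objective: Loose brass microscope objective, 32 mm across, 42 mm high, standing on the robot's right of the block. Bystander. Origin: centre of its underside.
- jar: Loose small amber glass jar with a white cap, 48 mm across, 60 mm high, standing behind the fence. Bystander. Origin: centre of its underside.
Not all that is in view belongs to the job. Of the things that look like the block, take the one that is farthest to the robot's right at the start.

How it is judged:
By the outcome, as a careful person would: the job done as asked, in the order asked, and still so for the second after the job is handed in, with the robot touching nothing.
It also fails if it takes over 69 s, if anything falls off the work surface, if the arm or the gripper's body presses on something with over 40 N, if the wrist force passes 120 N, or if a joint passes its speed limit or range.

ROBOT

A 6-joint arm with a two-finger parallel gripper is mounted at the origin on the work surface. World frame = base frame: x ahead of the robot, y to its left, z up, the work surface at z = 0. Lengths are in mm, angles in rad, forces in N, time in s.
With the tool pointing down it reaches from about 350 to 875 mm from the base axis. Payload 4.2 kg.
Tool frame: the origin (TCP) lies midway between the tips of the shut fingers; the grasp point (between the pads) lies behind it (arm.tcp_to_grasp is the z of the grasp point in the tool frame, in mm); z points along the fingers, y is the direction in which the jaws open and shut (so a half turn about z gives the same grasp; the last joint's range is limited). The gripper opens to 85 mm and grips with 20 to 120 N. Pads are 22 mm wide; open, the fingers measure 114 mm over their backs; the gripper's body (76 mm by 85 mm) begins 54 mm behind the grasp point. The pads swing forward as they close: fully open they stand 13 mm farther back than shut.
Start: joints at [1.43, 0.385, 0.008, 0, -1.194, -0.259], TCP at [243.238, 575.703, 231.312] pointing down, gripper open.
Joint ranges: [-3.14, 3.14], [-1.21, 2.06], [-1.07, 1.41], [-3.16, 2.05], [-2.99, -0.16], [-3.1, 3.1]. Speed limits (rad/s): [2.79, 2.79, 3.14, 3.14, 3.14, 3.14].

INTERFACE

Orientations are given as a unit quaternion [x, y, z, w].
In Python, from bench import arm, optics, job_done gives the robot as it stands.
- The arm moves only by the tool carry_out, never from a script. Its argument "increments" is a list that holds one entry, the list of rows, each a list of 7 numbers: the shift along the world's x, y, z in m, then the turn, a rotation vector about the world's x, y, z in degrees, then the closure, from -1 (fully open) to 1 (shut). In form: [[[x, y, z, ax, ay, az, fingers], ...]]. A call has 1 to 5 rows; each row shifts and turns the commanded pose from where the row before left it; what a row does not reach is not made up. A row lasts 1/10 s, in which the tool goes at most 50 mm and 8.59 degrees, less where a joint would pass 70% of its speed; a pose out of reach is approached as far as the arm can. A call is refused whole if a number of a shift passes 0.05 or a number of a turn 8.59, either way. A call with a gripper value outside its range is refused whole. The fingers move at their own pace and stop on an object; the grip force is fixed at half the most. Time passes only in rows, so rows that do not move let the fingers close. It gives the time, the measured TCP pose, the force and the opening at its end, in the units of the state.
- arm.read_state(): the state, without advancing time (a new reading comes with each control period).
- optics.get_image(name): name is "side" or "top"; returns a dict with "color" (420x560x3 uint8, red, green, blue), "fx", "fy", "cx", "cy" (pixels), "distortion" ([k1, k2, p1, p2, k3] as OpenCV has them; the pictures are not rectified), "rvec" (rotation vector, rad) and "tvec" (3), from world to camera coordinates, as OpenCV has them. Camera axes: x right, y down, z forward; pixel columns grow to the right and rows downward; lengths in mm; the calibration is good to about 2 mm. A picture is of the moment at which its call begins. There is no depth.
- job_done(): hands the job in, once; it reports no verdict.
The state is a dict: "clock": time; "joints": joint angles; "joint_vel": joint speeds; "joint_efforts": joint torques, N m; "position": TCP position; "ee_rot": TCP orientation; "contact_force": force on the tool from outside, world axes, zero at the start; "wrist_torque": the same for the moment, N m; "gripper_width": finger opening in mm.
Only numpy, scipy, OpenCV 4.12 (cv2) and the standard library are available. Lean on these libraries where they do the work, as an engineer would, in place of code of your own. Each camera call takes 0.05 s, during which the arm holds its last target.

## Working session

There is one attempt and no reset: what is moved stays moved. The work goes in short steps, Python scripts to look and compute and a tool call to move; the robot and the scene stay as the last step left them, time stands still between calls to the robot, and variables do not carry over. Pictures are saved under pics/ and viewed, and the job is handed in when it is done.

Besides the shell and the picture viewer there is one more tool, called after "Call:" by a JSON object that holds its "op" and its "data". carry_out: Moves the arm, as the interface text tells. Its arguments: {"type":"object","properties":{"increments":{"type":"array","items":{"type":"array","items":{"type":"array","items":{"type":"number"}}}}},"required":["increments"]}

```bash
ls; mkdir -p pics; cat > h.py <<'E'
import numpy as np,cv2
from bench import arm,optics,job_done
def grab(n,f=None):
    d=optics.get_image(n)
    if f: cv2.imwrite('pics/'+f,d['color'][:,:,::-1])
    return d
def cal(d):
    K=np.array([[d['fx'],0,d['cx']],[0,d['fy'],d['cy']],[0,0,1.]]);return K,np.array(d['distortion'],float),np.array(d['rvec'],float),np.array(d['tvec'],float)
def ray(d,px,z):
    K,D,r,t=cal(d);R=cv2.Rodrigues(r)[0]
    u=cv2.undistortPoints(np.array(px,float).reshape(-1,1,2),K,D).reshape(-1,2)
    v=np.c_[u,np.ones(len(u))]@R; c=-R.T@t.ravel()
    return c+v*((z-c[2])/v[:,2])[:,None]
def proj(d,P):
    K,D,r,t=cal(d);return cv2.projectPoints(np.array(P,float).reshape(-1,1,3),r,t,K,D)[0].reshape(-1,2)
E
python3 - <<'E'
from h import *
for n in('top','side'):
    d=grab(n,n+'0.png'); K,D,r,t=cal(d);R=cv2.Rodrigues(r)[0];print(n,-R.T@t.ravel(),R[2],d['fx'])
s=arm.read_state();print(s);print(arm.tcp_to_grasp)
E
```

```text
pics
top [ 448.40495252   52.92761627 1300.07894101] [ 0.05195031 -0.0090687  -0.99860849] 480.7181121591295
side [ 339.16414133 -538.95595219  703.5214826 ] [ 0.21057421  0.66417953 -0.71730332] 382.2146943835578
{'clock': 0.1, 'joints': array([ 1.42959877e+00,  3.85474939e-01,  6.76505294e-03, -4.29795131e-04,
       -1.19399429e+00, -2.58583601e-01]), 'joint_vel': array([ 2.02904513e-04, -2.34235470e-03,  4.85220106e-03,  1.19804325e-03,
       -8.40815048e-05, -1.33514760e-04]), 'joint_efforts': array([-1.46345945e-05, -3.93320239e+01,  1.88926721e+01,  4.19789314e+00,
       -2.63208633e-03,  2.90934722e-06]), 'position': array([243.05284587, 575.24104681, 230.33559422]), 'ee_rot': array([ 9.80072103e-01, -1.98639680e-01, -1.43445688e-04,  9.63997658e-04]), 'contact_force': array([ 0.26587937, -0.3512647 , -0.61116684]), 'wrist_torque': array([-0.04954654, -0.00695372,  0.02093339]), 'gripper_width': 85.34268813730348}
-18.700000000000003
```

View pics/top0.png

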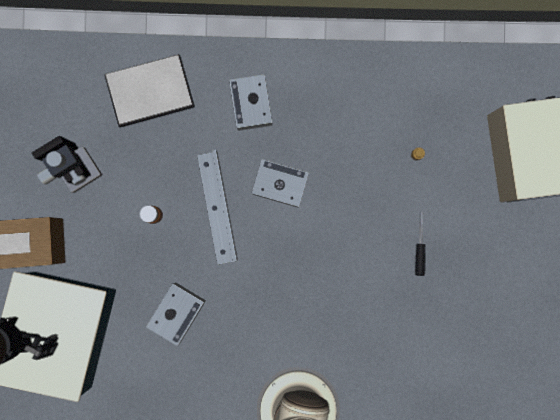

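View pics/side0.png

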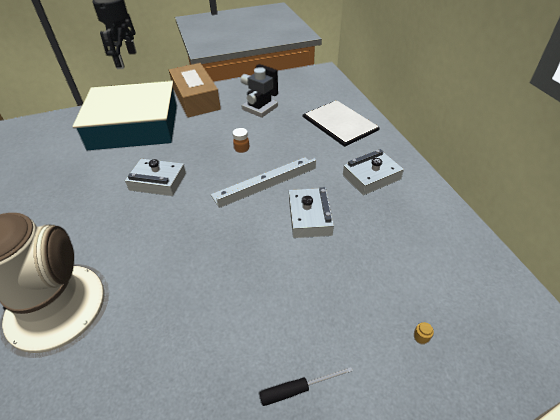

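The top picture shows three lookalike blocks. The target is the rightmost, with its post at about (280,184) and its clamp bar towards the upper edge. The fence runs from (207,151) to (227,263), with the jar at (150,214), the screwdriver at (420,250) and the objective at (418,154). I'll zoom in to measure.

```bash
python3 - <<'E'
import cv2
t=cv2.imread('pics/top0.png');s=cv2.imread('pics/side0.png')
cv2.imwrite('pics/top0z.png',cv2.resize(t[140:275,185:320],None,fx=4.4,fy=4.4,interpolation=cv2.INTER_CUBIC))
cv2.imwrite('pics/side0z.png',cv2.resize(s[150:245,205:345],None,fx=5.5,fy=5.5,interpolation=cv2.INTER_CUBIC))
E
```

```text
(no output)
```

View pics/top0z.png

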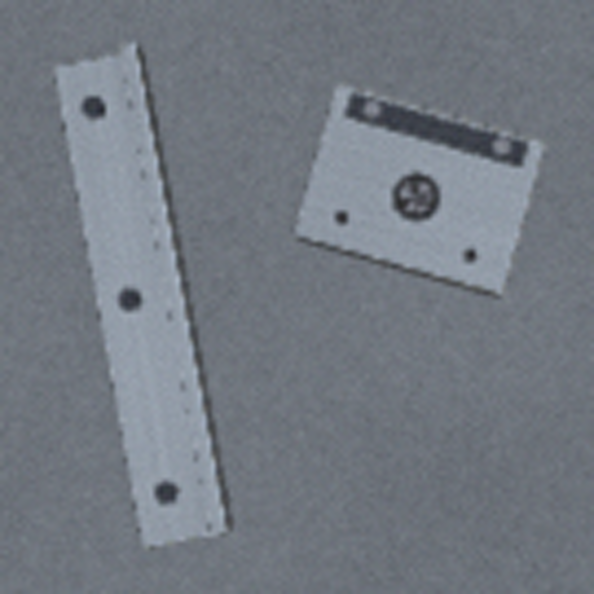

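View pics/side0z.png

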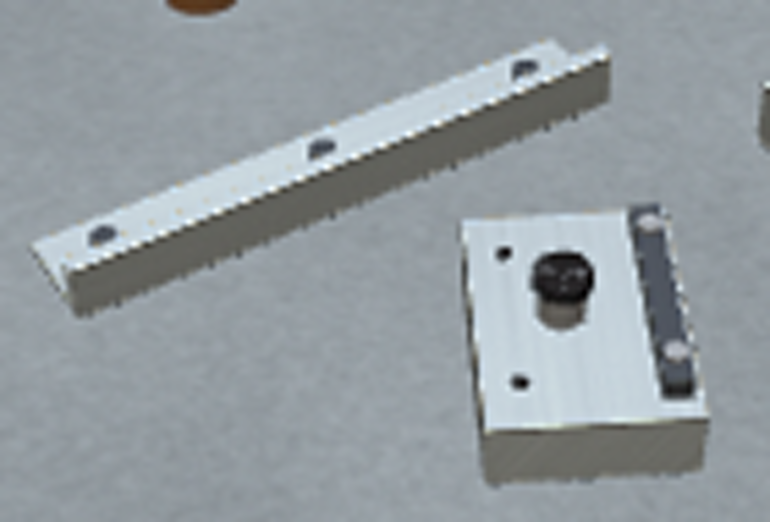

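```bash
cat >> h.py <<'E'
def blobs(d,thr,box,S=4):
    g=cv2.cvtColor(d['color'],cv2.COLOR_RGB2GRAY)
    g=cv2.resize(g,None,fx=S,fy=S,interpolation=cv2.INTER_CUBIC)
    m=(g>thr).astype(np.uint8)*255
    k=np.zeros_like(m);x0,y0,x1,y1=[int(S*b) for b in box];k[y0:y1,x0:x1]=255;m&=k
    cs=[c for c in cv2.findContours(m,cv2.RETR_EXTERNAL,cv2.CHAIN_APPROX_NONE)[0] if cv2.contourArea(c)>150*S*S]
    # px coords: (u+.5)/S-.5
    return [((c.reshape(-1,2)+.5)/S-.5) for c in cs]
def rect(d,c,z):
    h=cv2.convexHull(c.astype(np.float32)).reshape(-1,2)
    P=ray(d,h,z)[:,:2].astype(np.float32)
    return cv2.minAreaRect(P)
E
python3 - <<'E'
from h import *
d=grab('top')
g=cv2.cvtColor(d['color'],cv2.COLOR_RGB2GRAY)
print(g[184,225:320:3]); print(g[100:110,330])
for thr in(130,138,145):
  for c in blobs(d,thr,(190,140,320,275)):
    print(thr,c.min(0),c.max(0))
    for z in(6,32,40):
        r=rect(d,c,z);print(z,r, cv2.boxPoints(r).round(1).tolist())
E
```

```text
[113 117 117 107 118 114 117 117 121 112 146 145 145 150 149 153 154 118
  81  96 142 153 148 154 156 152 152 112 112 108 113 109]
[111 111 114 112 111 113 116 116 118 115]
130 [251.875 158.625] [308.375 206.375]
6 ((599.0338134765625, 61.17638397216797), (135.11636352539062, 97.96966552734375), 75.34811401367188) [[534.5999755859375, 8.199999809265137], [629.2999877929688, -16.600000381469727], [663.5, 114.0999984741211], [568.7000122070312, 138.89999389648438]]
32 ((596.0075073242188, 61.010643005371094), (132.4016571044922, 96.00125885009766), 75.3481216430664) [[532.7999877929688, 9.100000381469727], [625.7000122070312, -15.199999809265137], [659.2000122070312, 112.9000015258789], [566.2999877929688, 137.1999969482422]]
40 ((595.0763549804688, 60.95966339111328), (131.56637573242188, 95.39562225341797), 75.34811401367188) [[532.2999877929688, 9.399999618530273], [624.5999755859375, -14.699999809265137], [657.9000244140625, 112.5], [565.5999755859375, 136.6999969482422]]
130 [196.875 149.125] [235.875 264.125]
6 ((529.7932739257812, 231.7083740234375), (307.5166015625, 53.53115081
[... 3131 characters left out ...]
1.81792068481445), 12.19709587097168) [[375.20001220703125, 224.3000030517578], [386.1000061035156, 173.6999969482422], [684.2999877929688, 238.10000610351562], [673.2999877929688, 288.79998779296875]]
32 ((528.0848999023438, 227.63009643554688), (298.87847900390625, 50.77680969238281), 12.197093963623047) [[376.70001220703125, 220.89999389648438], [387.3999938964844, 171.1999969482422], [679.5, 234.39999389648438], [668.7999877929688, 284.0]]
40 ((527.582275390625, 226.5279541015625), (296.9929504394531, 50.45647048950195), 12.197096824645996) [[377.1000061035156, 219.8000030517578], [387.79998779296875, 170.5], [678.0999755859375, 233.1999969482422], [667.4000244140625, 282.6000061035156]]
```

```bash
python3 - <<'E'
from h import *
d=grab('side')
P=[[386.9,170.7,32],[680.2,234.5,32],[386.9,170.7,0],[680.2,234.5,0],[532.9,10.1,40],[624.1,-13.9,40],[657.3,112.1,40],[566.1,136.2,40]]
p=proj(d,P);print(p.round(1).tolist());print(((p-[205,150])*5.5).round().tolist())
E
```

```text
[[216.4, 198.9], [315.3, 159.4], [218.2, 207.7], [314.8, 168.2], [292.2, 227.6], [332.8, 225.2], [324.9, 187.1], [288.1, 189.2]]
[[63.0, 269.0], [606.0, 51.0], [73.0, 318.0], [604.0, 100.0], [480.0, 427.0], [703.0, 414.0], [659.0, 204.0], [457.0, 215.0]]
```

Call:
{"op": "carry_out", "data": {"increments": [[[0.0283,-0.0356,0,0,0,0.545,-1],[0.0283,-0.0356,0,0,0,0.545,-1],[0.0283,-0.0356,0,0,0,0.545,-1],[0.0283,-0.0356,0,0,0,0.545,-1],[0.0283,-0.0356,0,0,0,0.545,-1]]]}}

```text
clock: 0.7
position: [385.5, 396.1, 231.3]
ee_rot: [0.985, -0.175, -0.0, 0.0]
contact_force: [1.3, 0.1, 0.6]
gripper_width: 85.4
```

The points from the top view project into the side view within about one pixel, so the calibration is sound. I'll go on to the rear of the block.

Call:
{"op": "carry_out", "data": {"increments": [[[0.0283,-0.0356,0,0,0,0.545,-1],[0.0283,-0.0356,0,0,0,0.545,-1],[0.0283,-0.0356,0,0,0,0.545,-1],[0.0283,-0.0356,0,0,0,0.545,-1],[0.0283,-0.0356,0,0,0,0.545,-1]]]}}

```text
clock: 1.2
position: [527.0, 218.1, 231.3]
ee_rot: [0.988, -0.151, -0.0, -0.0]
contact_force: [0.8, 0.9, 0.3]
gripper_width: 85.6
```

Call:
{"op": "carry_out", "data": {"increments": [[[0.0283,-0.0356,0,0,0,0.545,-1],[0.0283,-0.0356,0,0,0,0.545,-1],[0.0283,-0.0356,0,0,0,0.545,-1],[0.0283,-0.0356,0,0,0,0.545,-1],[0.0283,-0.0356,0,0,0,0.545,-1]]]}}

```text
clock: 1.7
position: [668.6, 40.1, 231.1]
ee_rot: [0.992, -0.128, -0.0, 0.0]
contact_force: [0.5, 1.0, 1.2]
gripper_width: 85.4
```

Call:
{"op": "carry_out", "data": {"increments": [[[0.0193,-0.0051,-0.02,0,0,0,-1],[0,0,-0.03,0,0,0,-1],[0,0,-0.03,0,0,0,-1],[0,0,-0.03,0,0,0,-1],[0,0,0,0,0,0,-1]]]}}

```text
clock: 2.2
position: [683.7, 36.0, 115.6]
ee_rot: [0.992, -0.129, -0.005, 0.002]
contact_force: [-0.9, -0.3, -0.9]
gripper_width: 85.3
```

```bash
python3 - <<'E'
from h import *
for n in('top','side'):
    d=grab(n); t=d['color'][:,:,::-1]
    p=proj(d,[[640,60,40]])[0].astype(int); print(p)
    x,y=max(p[0]-60,0),max(p[1]-60,0)
    cv2.imwrite(f'pics/{n}1z.png',cv2.resize(t[y:y+120,x:x+140],None,fx=5,fy=5,interpolation=cv2.INTER_CUBIC))
s=arm.read_state();print(s['position'],s['joints'],s['ee_rot'])
from scipy.spatial.transform import Rotation as R
print(R.from_quat(s['ee_rot']).as_matrix())
E
```

```text
[280 165]
[326 202]
[687.29084976  36.45159483 121.44016817] [ 2.87638396e-01  5.74706680e-01  3.78365013e-02  8.69365200e-04
 -1.03462270e+00  1.02604701e+00] [ 9.91776452e-01 -1.27981283e-01 -1.67501871e-04  4.82514253e-04]
[[ 9.67241526e-01 -2.53857483e-01 -4.55754408e-04]
 [-2.53857807e-01 -9.67241117e-01 -9.14218339e-04]
 [-2.08743236e-04  9.99966756e-04 -9.99999478e-01]]
```

View pics/top1z.png

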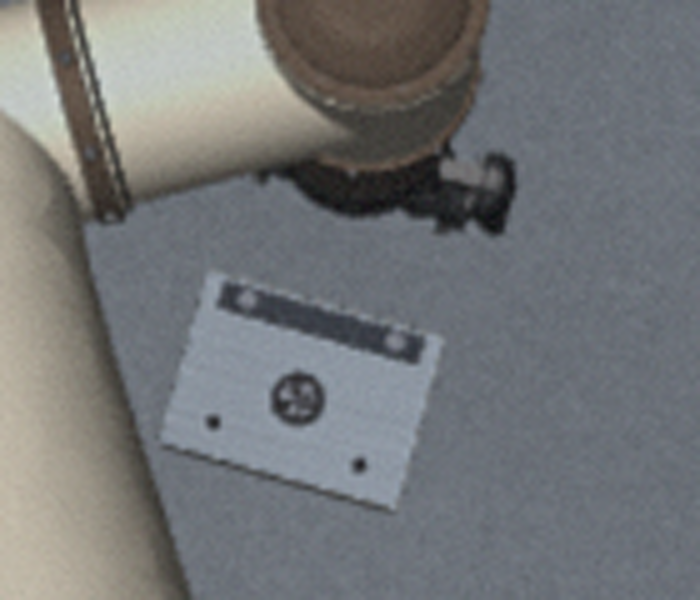

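View pics/side1z.png

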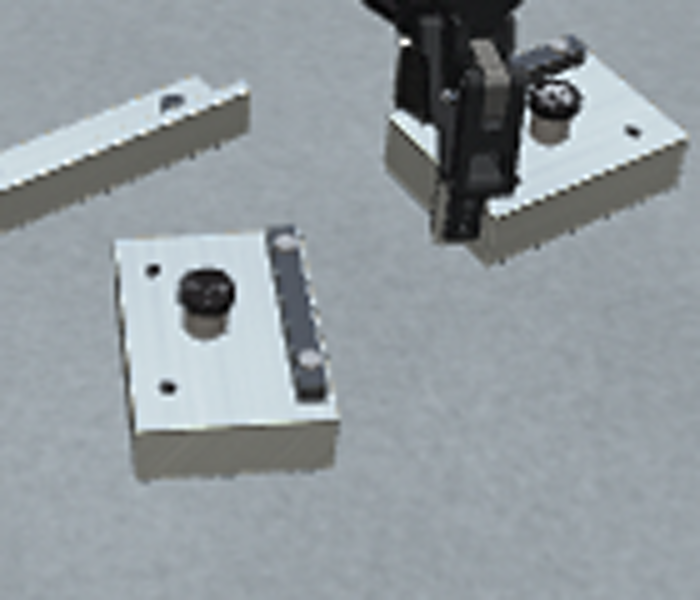

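Both pictures show the gripper about 35 mm behind the rear face, clear of the second block. The target is at its original place. I'll lower it and bring it up to the rear face.

Call:
{"op": "carry_out", "data": {"increments": [[[0,0,-0.03,0,0,0,-1],[0,0,-0.03,0,0,0,-1],[0,0,-0.03,0,0,0,-1],[0,0,-0.025,0,0,0,-1],[0,0,0,0,0,0,-1]]]}}

```text
clock: 2.8
position: [685.9, 36.5, 4.7]
ee_rot: [0.992, -0.128, -0.002, 0.001]
contact_force: [-0.0, -1.1, -1.2]
gripper_width: 85.4
```

Call:
{"op": "carry_out", "data": {"increments": [[[-0.0097,0.0025,0,0,0,0,-1],[-0.0097,0.0025,0,0,0,0,-1],[-0.0058,0.0015,0,0,0,0,-1],[-0.0029,0.0008,0,0,0,0,-1],[0,0,0,0,0,0,-1]]]}}

```text
clock: 3.3
position: [658.9, 44.3, 7.5]
ee_rot: [0.992, -0.128, 0.001, -0.0]
contact_force: [0.1, 0.2, -0.4]
gripper_width: 85.3
```

```bash
python3 - <<'E'
from h import *
for n in('top','side'):
    d=grab(n); t=d['color'][:,:,::-1]
    p=proj(d,[[640,60,40]])[0].astype(int)
    x,y=max(p[0]-60,0),max(p[1]-60,0)
    cv2.imwrite(f'pics/{n}2z.png',cv2.resize(t[y:y+120,x:x+140],None,fx=5,fy=5,interpolation=cv2.INTER_CUBIC))
s=arm.read_state();print(s['position'],s['contact_force'])
E
```

```text
[659.2586799   44.03928731   6.88064832] [-0.00486666 -1.1676757  -0.25412269]
```

View pics/side2z.png

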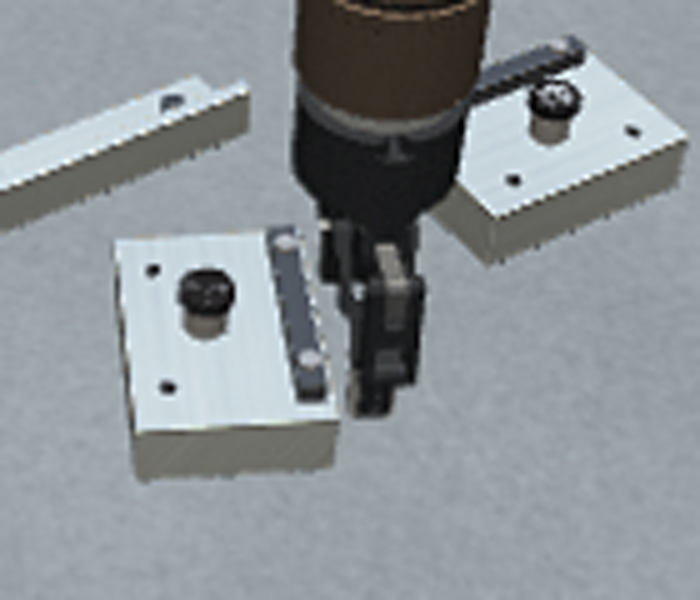

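View pics/top2z.png

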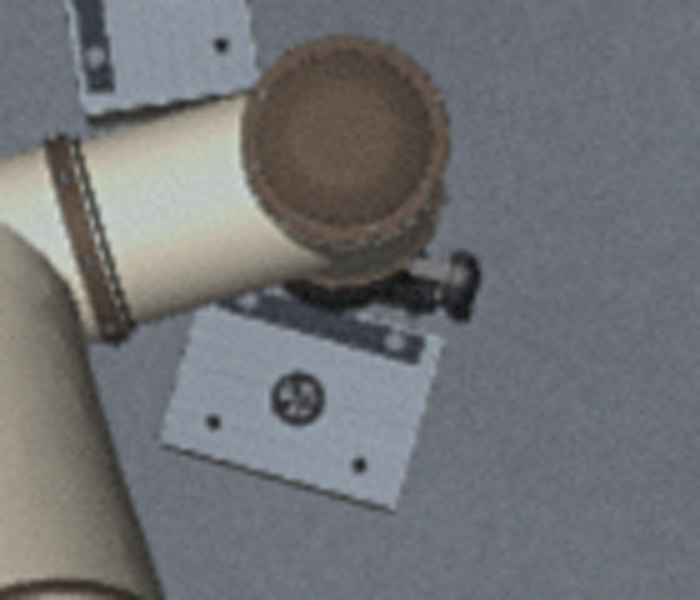

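```bash
cat > arc.py <<'E'
from h import *
def table(cx,cy,ang,D,n,step,tcp):
    a=np.radians(ang);by=np.array([-np.sin(a),np.cos(a)])
    C=np.array([cx,cy])-D*by;p=np.array(tcp,float)
    for i in range(n):
        t=-np.radians(step);R=np.array([[np.cos(t),-np.sin(t)],[np.sin(t),np.cos(t)]])
        q=C+R@(p-C);print(i,((q-p)/1000).round(4).tolist(),-step);p=q
    print('end',p)
E
python3 - <<'E'
from arc import *
a=np.radians(165.24);c=np.array([595.1,61.1])
t=c-58.5*np.array([np.cos(a),np.sin(a)]);print(t,arm.read_state()['position'])
table(*c,165.24,88,21,3,t)
E
```

```text
[651.66958703  46.19591255] [659.2586799   44.03928731   6.88064832]
0 [-0.0053, -0.0017] -3
1 [-0.0054, -0.0014] -3
2 [-0.0054, -0.0011] -3
3 [-0.0055, -0.0008] -3
4 [-0.0055, -0.0005] -3
5 [-0.0055, -0.0002] -3
6 [-0.0055, 0.0001] -3
7 [-0.0055, 0.0004] -3
8 [-0.0055, 0.0006] -3
9 [-0.0055, 0.0009] -3
10 [-0.0054, 0.0012] -3
11 [-0.0053, 0.0015] -3
12 [-0.0052, 0.0018] -3
13 [-0.0051, 0.002] -3
14 [-0.005, 0.0023] -3
15 [-0.0049, 0.0026] -3
16 [-0.0048, 0.0028] -3
17 [-0.0046, 0.0031] -3
18 [-0.0044, 0.0033] -3
19 [-0.0043, 0.0035] -3
20 [-0.0041, 0.0037] -3
end [543.92264492  70.36932002]
```

Call:
{"op": "carry_out", "data": {"increments": [[[-0.0029,0.0008,0,0,0,0,-1],[-0.0029,0.0008,0,0,0,0,-1],[-0.0019,0.0005,0,0,0,0,-1],[0,0,0,0,0,0,-1],[0,0,0,0,0,0,-1]]]}}

```text
clock: 3.9
position: [651.7, 45.9, 6.3]
ee_rot: [0.992, -0.128, 0.0, -0.0]
contact_force: [2.4, -1.5, -1.4]
gripper_width: 85.3
```

Call:
{"op": "carry_out", "data": {"increments": [[[-0.0053,-0.0017,0,0,0,-3,-1],[-0.0054,-0.0014,0,0,0,-3,-1],[-0.0054,-0.0011,0,0,0,-3,-1],[-0.0055,-0.0008,0,0,0,-3,-1],[-0.0055,-0.0005,0,0,0,-3,-1]]]}}

```text
clock: 4.4
position: [625.2, 40.2, 6.5]
ee_rot: [0.966, -0.257, 0.001, -0.0]
contact_force: [3.7, -3.0, -3.0]
gripper_width: 84.8
```

```bash
python3 - <<'E'
from h import *
for n in('top','side'):
    d=grab(n); t=d['color'][:,:,::-1]
    p=proj(d,[[600,90,40]])[0].astype(int);
    x,y=max(p[0]-70,0),max(p[1]-60,0);print(x,y)
    cv2.imwrite(f'pics/{n}3z.png',cv2.resize(t[y:y+120,x:x+150],None,fx=5,fy=5,interpolation=cv2.INTER_CUBIC))
s=arm.read_state();print(s['position'],s['contact_force'],s['wrist_torque'])
E
```

```text
199 120
237 138
[624.41551763  40.25949177   6.52839487] [ 2.69199824 -1.81435341 -0.66519503] [-0.71210579 -0.75708501 -0.19902017]
```

View pics/side3z.png

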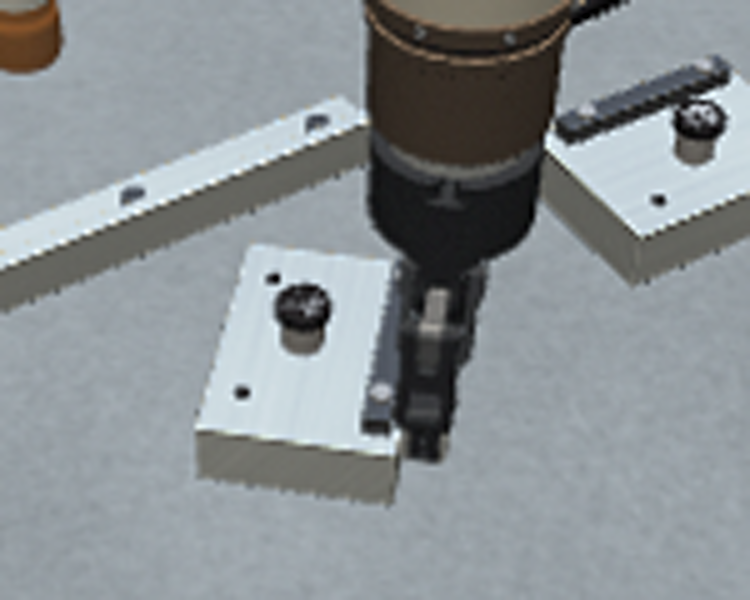

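View pics/top3z.png

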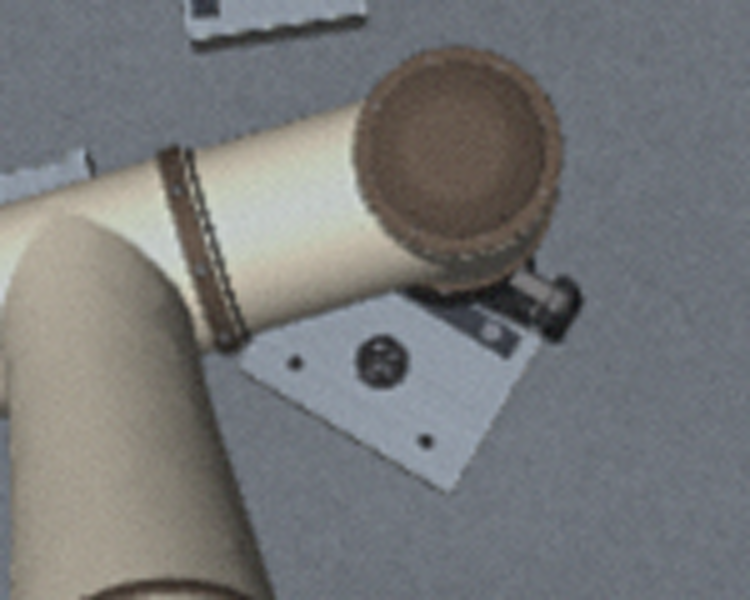

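The block turns with the gripper, roughly 15° so far, and both fingers lie along its rear face. I'll continue the arc.

Call:
{"op": "carry_out", "data": {"increments": [[[-0.0055,-0.0002,0,0,0,-3,-1],[-0.0055,0.0001,0,0,0,-3,-1],[-0.0055,0.0004,0,0,0,-3,-1],[-0.0055,0.0006,0,0,0,-3,-1],[-0.0055,0.0009,0,0,0,-3,-1]]]}}

```text
clock: 5.0
position: [597.7, 42.1, 6.7]
ee_rot: [0.925, -0.381, 0.001, -0.0]
contact_force: [3.6, -2.8, -1.1]
gripper_width: 85.5
```

Call:
{"op": "carry_out", "data": {"increments": [[[-0.0054,0.0012,0,0,0,-3,-1],[-0.0053,0.0015,0,0,0,-3,-1],[-0.0052,0.0018,0,0,0,-3,-1],[-0.0051,0.002,0,0,0,-3,-1],[-0.005,0.0023,0,0,0,-3,-1]]]}}

```text
clock: 5.5
position: [571.0, 50.6, 6.6]
ee_rot: [0.867, -0.498, 0.0, 0.0]
contact_force: [2.8, -5.6, -0.6]
gripper_width: 84.9
```

```bash
python3 - <<'E'
from h import *
for n in('top','side'):
    d=grab(n); t=d['color'][:,:,::-1]
    p=proj(d,[[560,110,40]])[0].astype(int);
    x,y=max(p[0]-70,0),max(p[1]-60,0);print(x,y)
    cv2.imwrite(f'pics/{n}4z.png',cv2.resize(t[y:y+120,x:x+150],None,fx=5,fy=5,interpolation=cv2.INTER_CUBIC))
s=arm.read_state();print(s['position'],s['contact_force'],s['wrist_torque'])
E
```

```text
191 135
219 136
[570.46212115  50.85036978   6.56604531] [ 1.89960213 -3.26652599  0.3313641 ] [-0.8194354  -0.4091811  -0.14932839]
```

View pics/side4z.png

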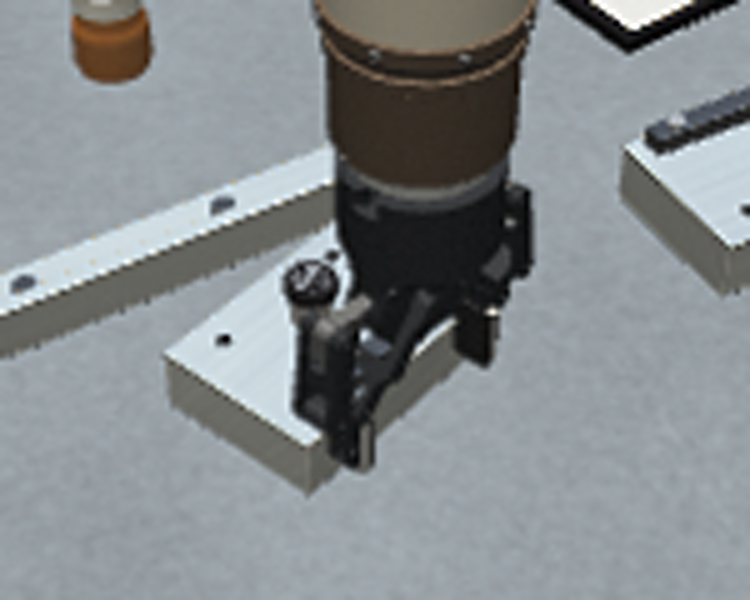

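View pics/top4z.png

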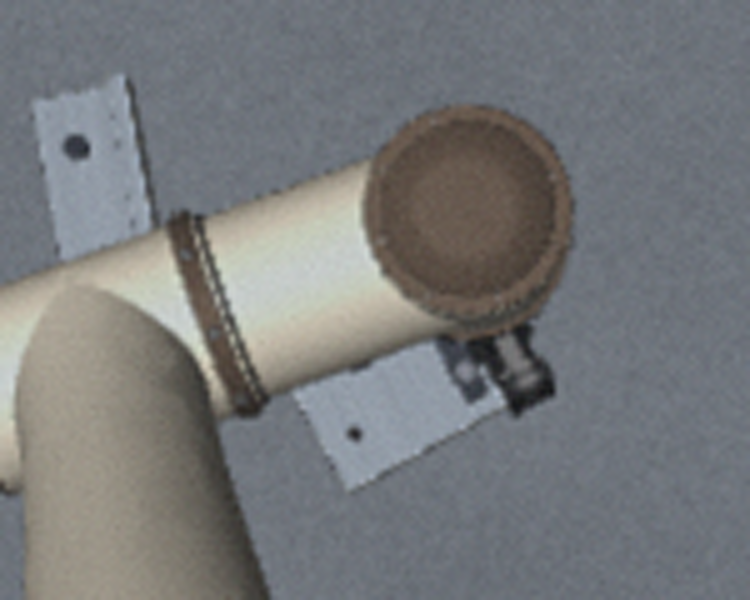

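The turn is about 45° now and nothing is near the fence. I'll finish the arc.

Call:
{"op": "carry_out", "data": {"increments": [[[-0.0049,0.0026,0,0,0,-3,-1],[-0.0048,0.0028,0,0,0,-3,-1],[-0.0046,0.0031,0,0,0,-3,-1],[-0.0044,0.0033,0,0,0,-3,-1],[-0.0043,0.0035,0,0,0,-3,-1]]]}}

```text
clock: 6.1
position: [547.5, 65.5, 6.5]
ee_rot: [0.795, -0.607, -0.0, 0.001]
contact_force: [2.2, -6.6, 2.0]
gripper_width: 85.9
```

Call:
{"op": "carry_out", "data": {"increments": [[[-0.0041,0.0037,0,0,0,-3,-1],[0,0,0,0,0,0,-1]]]}}

```text
clock: 6.3
position: [542.8, 69.5, 6.5]
ee_rot: [0.779, -0.627, -0.0, 0.001]
contact_force: [-0.5, -4.5, 3.1]
gripper_width: 85.3
```

```bash
python3 - <<'E'
from h import *
for n in('top','side'):
    d=grab(n); t=d['color'][:,:,::-1]
    p=proj(d,[[530,130,40]])[0].astype(int);
    x,y=max(p[0]-75,0),max(p[1]-60,0);print(x,y)
    cv2.imwrite(f'pics/{n}5z.png',cv2.resize(t[y:y+120,x:x+150],None,fx=5,fy=5,interpolation=cv2.INTER_CUBIC))
    cv2.imwrite(f'pics/{n}5.png',t)
s=arm.read_state();print(s['position'],s['contact_force'],s['wrist_torque'],s['ee_rot'])
E
```

```text
178 146
200 134
[542.83515344  69.49112969   6.37391697] [-0.41884967 -3.19618364  2.31546469] [-1.05636094  0.10696551 -0.12455913] [ 7.78950303e-01 -6.27084723e-01 -5.73180753e-04  9.20455866e-04]
```

View pics/side5z.png

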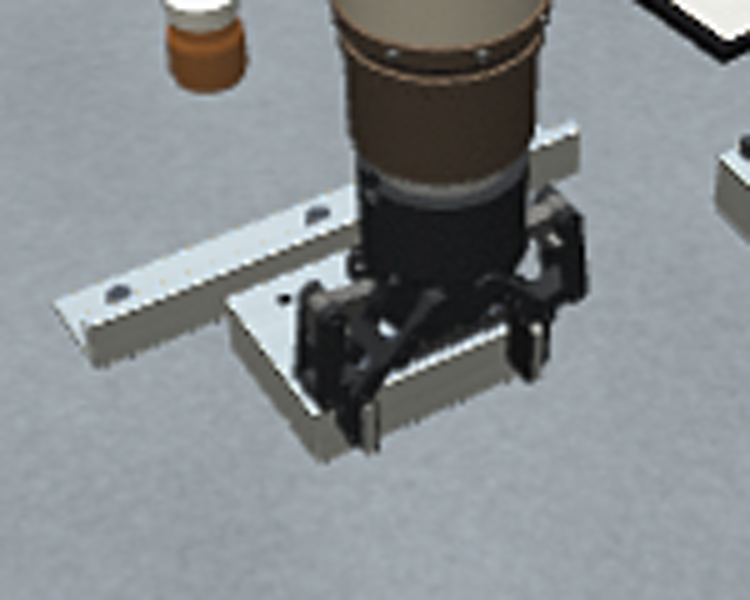

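View pics/top5z.png

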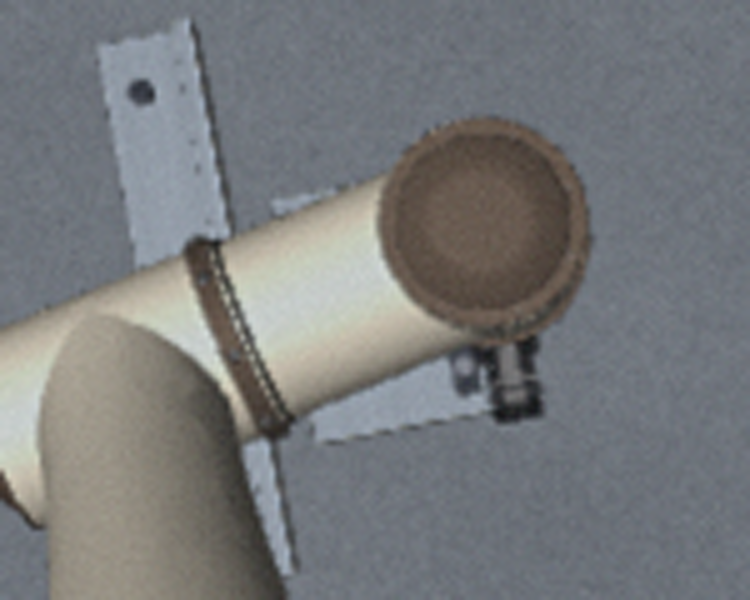

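The block looks nearly square to the fence, with a computed gap of about 26 mm. Before contact I'll push it 20 mm straight at the fence, then back off and measure.

Call:
{"op": "carry_out", "data": {"increments": [[[-0.0008,0.0037,0,0,0,0,-1],[-0.0008,0.0037,0,0,0,0,-1],[-0.0008,0.0037,0,0,0,0,-1],[-0.0008,0.0037,0,0,0,0,-1],[0,0,0,0,0,0,-1]]]}}

```text
clock: 6.9
position: [540.1, 84.2, 6.4]
ee_rot: [0.779, -0.627, -0.0, 0.001]
contact_force: [0.3, -6.0, 2.9]
gripper_width: 85.3
```

```bash
python3 - <<'E'
from h import *
for n in('top','side'):
    d=grab(n); t=d['color'][:,:,::-1]
    p=proj(d,[[530,150,40]])[0].astype(int);
    x,y=max(p[0]-75,0),max(p[1]-60,0);print(x,y)
    cv2.imwrite(f'pics/{n}6z.png',cv2.resize(t[y:y+120,x:x+150],None,fx=5,fy=5,interpolation=cv2.INTER_CUBIC))
    cv2.imwrite(f'pics/{n}6.png',t)
s=arm.read_state();print(s['position'],s['contact_force'],s['wrist_torque'],s['ee_rot'])
E
```

```text
170 146
197 128
[540.16583386  84.24058605   6.38318366] [ 1.14386664 -4.85642548  2.59091909] [-1.4574475  -0.11758504 -0.02351107] [ 7.79171943e-01 -6.26809742e-01 -1.81095722e-04  7.72778582e-04]
```

View pics/side6z.png

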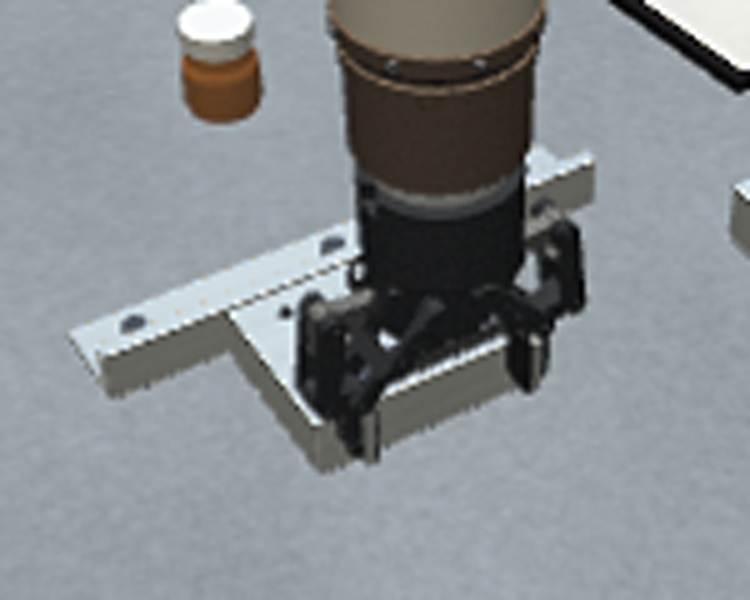

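View pics/top6z.png

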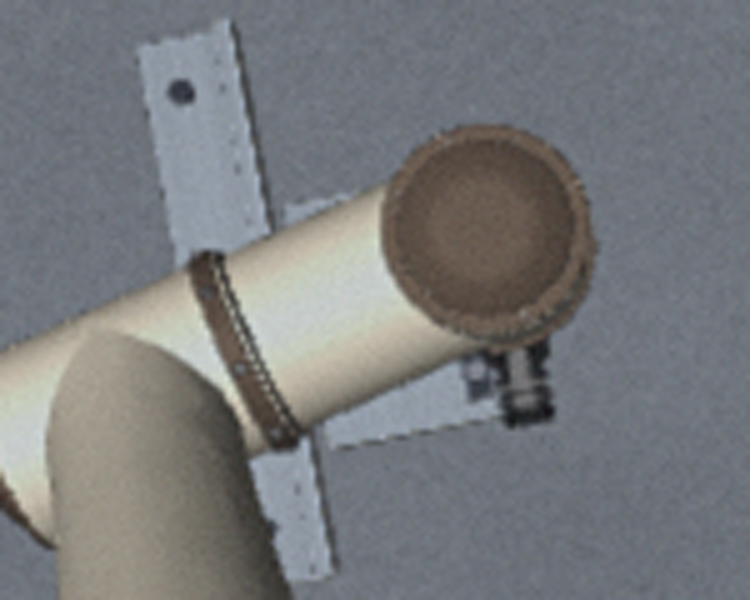

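The gap is now about 10 mm and the edges look parallel. I'll close it slowly while watching the force.

Call:
{"op": "carry_out", "data": {"increments": [[[-0.0004,0.002,0,0,0,0,-1],[-0.0004,0.002,0,0,0,0,-1],[-0.0004,0.002,0,0,0,0,-1],[-0.0004,0.002,0,0,0,0,-1],[0,0,0,0,0,0,-1]]]}}

```text
clock: 7.5
position: [538.5, 91.9, 6.4]
ee_rot: [0.779, -0.627, -0.0, 0.001]
contact_force: [0.3, -6.7, 3.3]
gripper_width: 85.5
```

Call:
{"op": "carry_out", "data": {"increments": [[[-0.0002,0.001,0,0,0,0,-1],[-0.0002,0.001,0,0,0,0,-1],[0,0,0,0,0,0,-1]]]}}

```text
clock: 7.8
position: [538.2, 93.7, 6.4]
ee_rot: [0.779, -0.627, -0.0, 0.001]
contact_force: [1.8, -7.1, 2.3]
gripper_width: 85.4
```

Call:
{"op": "carry_out", "data": {"increments": [[[-0.0002,0.001,0,0,0,0,-1],[0,0,0,0,0,0,-1]]]}}

```text
clock: 8.0
position: [538.0, 94.3, 6.4]
ee_rot: [0.779, -0.627, -0.0, 0.001]
contact_force: [2.4, -9.4, 2.5]
gripper_width: 85.4
```

Call:
{"op": "carry_out", "data": {"increments": [[[-0.0002,0.001,0,0,0,0,-1],[0,0,0,0,0,0,-1]]]}}

```text
clock: 8.2
position: [537.8, 94.3, 6.4]
ee_rot: [0.779, -0.627, 0.0, 0.002]
contact_force: [3.0, -14.0, 2.7]
gripper_width: 85.4
```

Call:
{"op": "carry_out", "data": {"increments": [[[-0.0002,0.001,0,0,0,0,-1],[0,0,0,0,0,0,-1]]]}}

```text
clock: 8.4
position: [537.8, 94.3, 6.4]
ee_rot: [0.779, -0.627, 0.0, 0.002]
contact_force: [4.8, -18.3, 2.4]
gripper_width: 85.4
```

Call:
{"op": "carry_out", "data": {"increments": [[[-0.0002,0.001,0,0,0,0,-1],[0,0,0,0,0,0,-1]]]}}

```text
clock: 8.6
position: [537.8, 94.4, 6.4]
ee_rot: [0.779, -0.627, 0.001, 0.002]
contact_force: [7.1, -22.9, 2.1]
gripper_width: 85.0
```

The arm has stopped moving while the force climbs, so the block is against the fence. I'll press a little more to seat it, then release and back off.

Call:
{"op": "carry_out", "data": {"increments": [[[-0.0002,0.001,0,0,0,0,-1],[-0.0001,0.0005,0,0,0,0,-1],[0,0,0,0,0,0,-1]]]}}

```text
clock: 8.9
position: [537.8, 94.4, 6.4]
ee_rot: [0.779, -0.627, 0.001, 0.003]
contact_force: [9.1, -29.5, 1.4]
gripper_width: 85.6
```

Call:
{"op": "carry_out", "data": {"increments": [[[0.001,-0.0045,0,0,0,0,-1],[0.0032,-0.0147,0,0,0,0,-1],[0.0064,-0.0293,0,0,0,0,-1],[0.0064,-0.0293,0,0,0,0,-1],[0,0,0,0,0,0,-1]]]}}

```text
clock: 9.4
position: [554.6, 20.4, 6.0]
ee_rot: [0.778, -0.628, -0.0, -0.0]
contact_force: [0.3, 0.0, -0.9]
gripper_width: 85.6
```

Call:
{"op": "carry_out", "data": {"increments": [[[0,0,0.045,0,0,0,-1],[0,-0.02,0.045,0,0,0,-1],[0,-0.04,0.03,0,0,0,-1],[0,-0.045,0.02,0,0,0,-1],[0,-0.045,0.02,0,0,0,-1]]]}}

```text
clock: 9.9
position: [554.5, -127.6, 167.9]
ee_rot: [0.78, -0.626, 0.0, -0.001]
contact_force: [2.7, -0.1, 0.5]
gripper_width: 85.4
```

```bash
python3 - <<'E'
from h import *
for n in('top','side'):
    d=grab(n); t=d['color'][:,:,::-1]
    p=proj(d,[[530,160,40]])[0].astype(int);
    x,y=max(p[0]-75,0),max(p[1]-60,0);print(x,y)
    cv2.imwrite(f'pics/{n}7z.png',cv2.resize(t[y:y+120,x:x+150],None,fx=5,fy=5,interpolation=cv2.INTER_CUBIC))
    cv2.imwrite(f'pics/{n}7.png',t)
s=arm.read_state();print(s['position'],s['contact_force'])
E
```

```text
166 146
196 126
[ 555.90822974 -130.79802323  169.57841092] [0.39498452 1.35459612 0.02369071]
```

View pics/side7z.png

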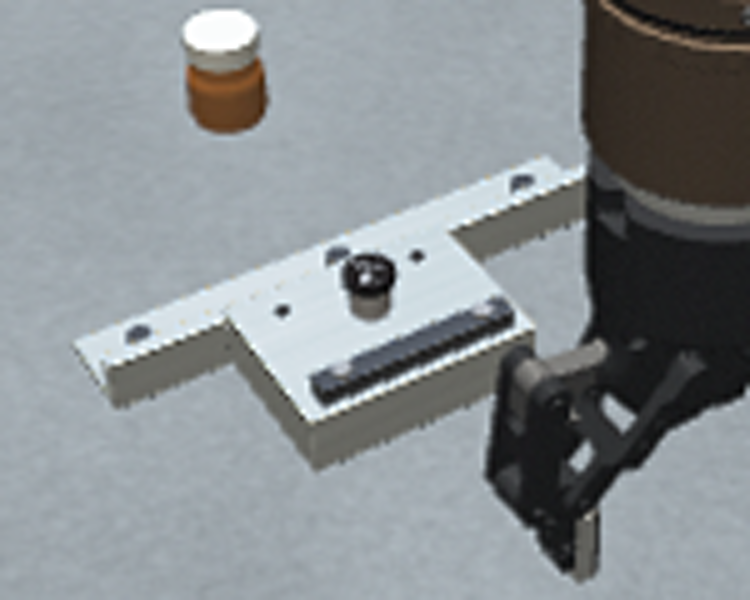

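View pics/top7.png

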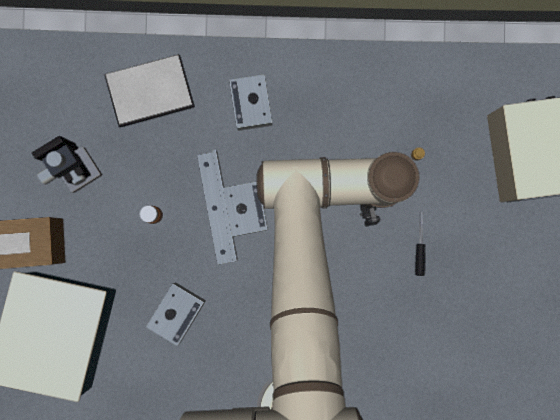

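The block looks flush against the fence. I'll move the arm aside so I can measure its whole outline.

Call:
{"op": "carry_out", "data": {"increments": [[[0,-0.04,0.01,0,0,0,-1],[0,-0.04,0.01,0,0,0,-1],[0,-0.04,0.01,0,0,0,-1],[0,0,0,0,0,0,-1],[0,0,0,0,0,0,-1]]]}}

```text
clock: 10.5
position: [554.2, -247.0, 195.5]
ee_rot: [0.778, -0.628, -0.001, -0.0]
contact_force: [-0.5, -0.1, -0.3]
gripper_width: 85.4
```

```bash
python3 - <<'E'
from h import *
D={n:grab(n,n+'8.png') for n in('top','side')}
d=D['top'];t=d['color'][:,:,::-1]
cv2.imwrite('pics/top8z.png',cv2.resize(t[140:275,185:320],None,fx=4.4,fy=4.4,interpolation=cv2.INTER_CUBIC))
cv2.imwrite('pics/side8z.png',cv2.resize(D['side']['color'][130:245,205:345,::-1],None,fx=5,fy=5,interpolation=cv2.INTER_CUBIC))
s=arm.read_state();print(s['position'],s['contact_force'],s['clock'])
# predicted if home, from the gripper stop
o=np.array([533.6,202.6]);a=np.radians(102.28);fx=np.array([np.cos(a),np.sin(a)]);fy=np.array([-fx[1],fx[0]])
for z,n in((40,'top'),):
  for fyc in (18,):
    C=[np.r_[o+fx*u+fy*(fyc+v),z] for u,v in((0,65),(0,-65),(-95,-65),(-95,65))]
    print(np.round(C,1).tolist(),((proj(d,C)-[185,140])*4.4).round().tolist(),((proj(D['side'],C)-[205,130])*5).round().tolist())
E
```

```text
[ 554.08892206 -245.9246997   195.47359961] [-0.27392517  0.74576746 -0.39222235] 10.6
[[452.5, 184.9, 40.0], [579.5, 212.6, 40.0], [599.7, 119.8, 40.0], [472.7, 92.1, 40.0]] [[204.0, 420.0], [163.0, 206.0], [320.0, 176.0], [361.0, 390.0]] [[175.0, 285.0], [393.0, 199.0], [489.0, 302.0], [262.0, 399.0]]
```

View pics/top8z.png

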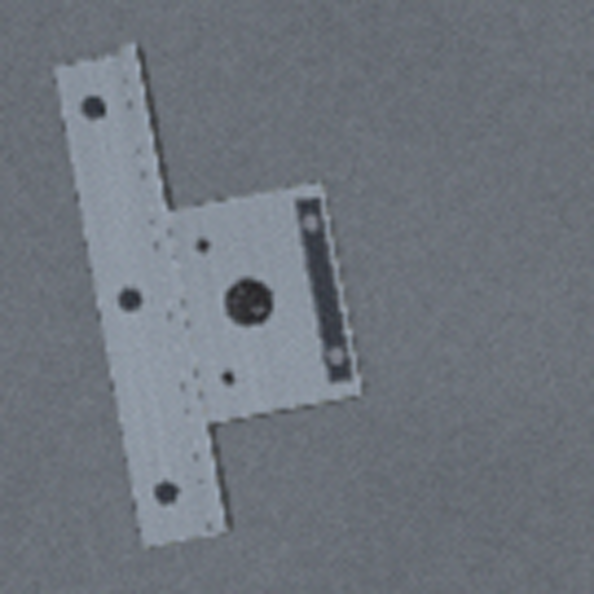

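View pics/side8z.png

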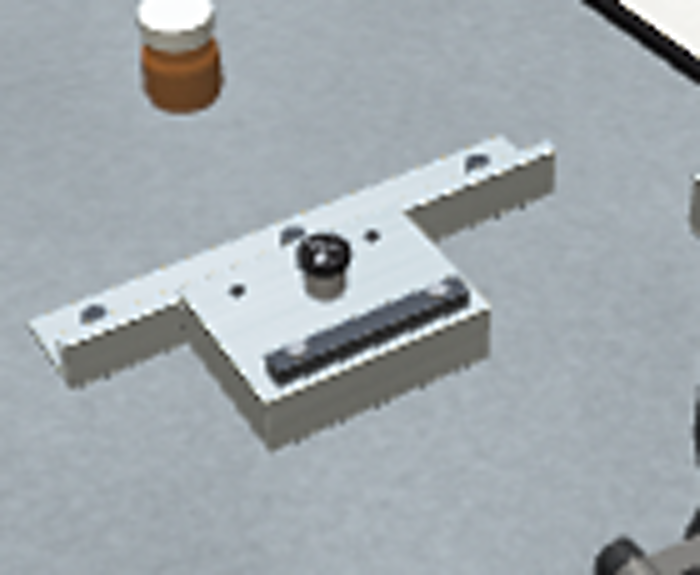

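The picture shows the block against the fence, with its rear corners at (322,184) and (361,393) in the zoom. Now a line fit of the rear edge and the fence edge.

```bash
python3 - <<'E'
from h import *
d=grab('top')
o=np.array([533.6,202.6]);a=np.radians(102.28);fx=np.array([np.cos(a),np.sin(a)]);fy=np.array([-fx[1],fx[0]])
for thr in(130,138):
    c=np.vstack(blobs(d,thr,(190,140,320,275)))
    P40=ray(d,c,40)[:,:2]-o;P32=ray(d,c,32)[:,:2]-o
    u,v=P40@fx,P40@fy
    m=(u<-85)&(u>-105)&(abs(v-18)<45)
    p=np.polyfit(v[m],u[m],1);print(thr,'rear: u at mid',np.polyval(p,v[m].mean()).round(2),'skew deg',np.degrees(np.arctan(p[0])).round(2))
    print('v range of block',v[(u<-30)&(u>-60)].min(),v[(u<-30)&(u>-60)].max())
    for lo,hi in((-145,-70),(95,145)):
        u2,v2=P32@fx,P32@fy;m=(abs(u2)<8)&(v2>lo)&(v2<hi)
        print('fence face',u2[m].mean().round(2))
    u2,v2=P32@fx,P32@fy;m=(abs(u2)<6)&(((v2>-145)&(v2<-70))|((v2>95)&(v2<145)))
    print('fence skew',np.degrees(np.arctan(np.polyfit(v2[m],u2[m],1)[0])).round(2))
E
```

```text
130 rear: u at mid -93.77 skew deg -0.23
v range of block -45.95764236151636 84.28218748128285
fence face 1.3
fence face 1.11
fence skew -0.05Traceback (most recent call last):
  File "<stdin>", line 9, in <module>
    raise TypeError("expected non-empty vector for x")
TypeError: expected non-empty vector for x
```

The rear edge is 95.1 mm from the fence face, and the block is 95 mm deep. Skew is about 0.2°, and the front spans -46 to +84 mm along the fence (limit ±150). The robot touches nothing, so I'll hand it in.

```bash
python3 - <<'E'
from h import *
a=cv2.imread('pics/top0.png').astype(int)
b=grab('top','top9.png')['color'][:,:,::-1].astype(int)
for n,(x,y,r) in dict(jar=(150,214,14),screwdriver=(420,245,34),objective=(418,154,10)).items():
    print(n,abs(a-b)[y-r:y+r,x-r//2:x+r//2].mean().round(1))
print(job_done())
E
```

```text
jar 6.0
screwdriver 12.2
objective 53.2
the job is handed in; nothing more can be done
None
```

View pics/top9.png

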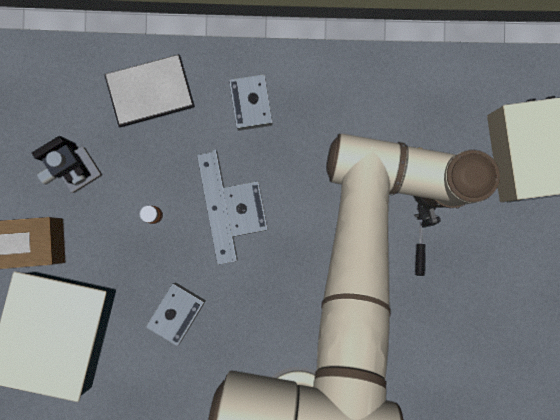

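View pics/side8.png

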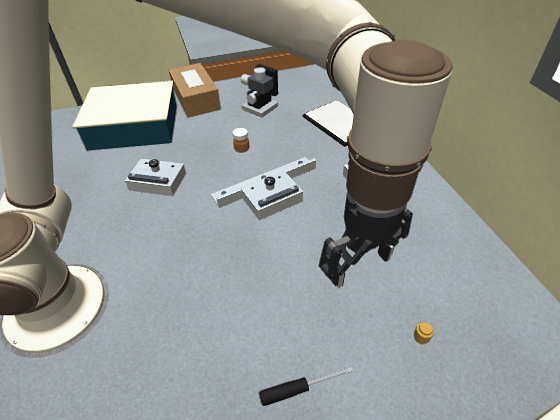

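The block now lies flush along the fence, and I handed the job in at about 10.7 s of the 69 s allowed. I took the rightmost of the three lookalikes, set both open fingers against its rear face and turned it about 63° clockwise, well clear of the fence. Then I pushed it straight in until it stopped, with a peak force of about 31 N, and backed the arm off so it touches nothing.

**Last checks, from the top camera:**
- **Flush:** the rear edge is 95.1 mm from the fence face, and the block is 95 mm deep. It is skewed by about 0.2° at most.
- **Within the fence:** the front spans -46 to +84 mm along the fence, against a limit of ±150 mm.

**Checks that failed or disagreed:**
- **Second fit:** my script stopped at a second brightness threshold because it found no edge points there, so the skew comes from one threshold only.
- **Bystanders:** comparing the start and end top pictures flagged the objective (difference 53, against 6 for the jar and 12 for the screwdriver). In the last top picture the arm hides the objective and the gripper overlaps the tip of the screwdriver. In the last side picture all three stand where they were at the start, judged by eye.

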